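Hang the lift-off gate on the bottle bay

ROBOT

A 6-joint arm with a two-finger parallel gripper is mounted at the origin on a cart in front of the work surface, level with it; the furniture and walls round the work are solid. World frame = base frame: x ahead of the robot, y to its left, z up, the work surface at z = 0. Lengths are in m, angles in rad, forces in N, time in s.
With the tool pointing down it reaches from about 0.3 to 0.875 m from the base axis. Payload 6.4 kg.
Tool frame: the origin (TCP) lies on the centre line of the jaws, within the pads' length; the fingertips stand 25 mm ahead of it and the grasp point (between the pads) lies 6 mm ahead of it; z points along the fingers, y is the line along which they close (so a half turn about z gives the same grasp; the last joint's range is limited). The gripper opens to 85 mm and grips with 20 to 120 N. Pads are 22 mm wide; open, the fingers measure 114 mm over their backs; the gripper's body (76 mm by 85 mm) begins 54 mm behind the grasp point. The pads swing forward as they close: fully open they stand 13 mm farther back than shut.
Start: joints at [0.97, 0.181, 1.607, -0, 1.354, -0.206], TCP at [0.221, 0.531, 0.229] pointing down, gripper open.
Joint ranges: [-2.99, 2.99], [-0.89, 2.07], [0.3, 2.58], [-1.14, 4.28], [0, 2.63], [-3.12, 3.12]. Speed limits (rad/s): [2.57, 2.57, 3.01, 3.14, 3.14, 3.14].

INTERFACE

Orientations are given as a unit quaternion [w, x, y, z].
In Python, from bench import get_obs, camera, hand_in, spot_in gives the robot as it stands.
- The arm moves only by the shell command python3 -m jog 'ROWS'. ROWS is JSON, one flat list of numbers, 7 for each row, row after row: the shift along the tool's x, y, z in m, then the turn, a rotation vector about the tool's x, y, z in rad, then the closure, from 0 (fully open) to 1 (shut). A call has 1 to 20 rows; each row is the pose to reach, as a shift and turn from the pose commanded when the call began, along the tool's axes at that moment; what a row does not reach only later rows make up. A row lasts 1/8 s, in which the tool goes at most 62.5 mm and 10.7 degrees, less where a joint would pass 70% of its speed; a pose out of reach is approached as far as the arm can. A call with a gripper value outside its range is refused whole. The fingers move at their own pace and stop on an object; the grip force is fixed at half the most. Time passes only in rows, so rows that repeat a pose let the fingers close. It gives the time, the measured TCP pose, the force, the opening and the grip force at its end, in the units of the state.
- get_obs(): the state, without advancing time (a new reading comes with each control period).
- camera(name): name is "scene" or "side" or "wrist"; returns a dict with "frame" (400x640x3 uint8, red, green, blue), "mtx" (3x3 intrinsics, pixels), "extrinsics" (4x4, takes a point from camera to world coordinates). Camera axes: x right, y up, looking along -z (the intrinsics and any distortion apply to the point x, -y, -z); pixel columns grow to the right and rows downward; lengths in m; the calibration is good to about 2 mm. A picture is of the moment at which its call begins. There is no depth.
- hand_in(): hands the job in; it is judged then, once.
Trained networks look in a picture, given as the dict that the camera call returned (one of the last four; its "shot" number tells which), for a name from the list of things; names that differ only in an ending like _2 or _b are one class to them, and where a whole thing is asked for, a point or a joint stands for the part that bears it (a point fixed in the world has none). Each returns a list of dicts, best first, with "confidence" (0 to 1); they miss things now and then, are a little off and sometimes report something else, mostly with a low value. They report only what shows in the picture. A call takes as long as a camera call.
- spot_in(picture, name): "xyz" ([x, y, z] in m, in world coordinates, good to about 4 mm: the middle of the surface that is visible of it).
The state is a dict: "time_s": time; "q": joint angles; "dq": joint speeds; "joint_efforts": joint torques, N m; "eef_pos": TCP position; "eef_rot": TCP orientation; "wrist_force": force on the tool from outside, world axes, zero at the start; "torque": the same for the moment, N m; "opening": opening from 0.0 (shut) to 1.0 (fully open); "grasp_force": force on a finger pad.
Only numpy, scipy, OpenCV 4.12 (cv2) and the standard library are available. Lean on these libraries where they do the work, as an engineer would, in place of code of your own. Each camera call takes 0.05 s, during which the arm holds its last target. There are 200 camera calls.

TASK

Two aluminium panels stand upright in slotted stands; lift out the one with the two folded, roof-shaped knuckles at its upper corners and hang it on the bottle bay, lowering it so that both knuckles drop over the bay's two hinge pins together and the gate hangs straight across the bay's front opening. Let go and leave it hanging at rest. Leave the other panel, which has flat lugs, in its stand.

Things in the scene. Friction and masses are not known exactly. Their poses are not given: they have to be found in the camera images.
- gate_grip (a point): Centre of the grip tab of the gate to hang. Tab: 12 mm thick (own x), 40 mm wide (own y), reaches 22 mm above this point and stands on the top edge of an upright aluminium panel 8 mm thick, 110 mm wide, 85 mm tall; lower edge 112 mm below the point. Own z up. Loose, 0.22 kg; front and back alike. Stands in a 26 mm deep slot of a fixed grey stand 90 x 130 mm; either stand may hold it.
- gate_hinge (a point): Same gate: middle of its hinge line, 27 mm below the tab's centre. At each upper corner, 50 to 92 mm out along own y, is a knuckle: sheet folded like a roof, ridge along y 14 mm above this line, open below, its mouth 38 mm wide (x), its rims 18 mm below this line. When hung, this line lies on the pin axis (within a few mm) and the gate's lower edge is 35 mm above the worktop.
- bay_pins (a point): Middle of the bottle bay's pin axis (own y, level), 120 mm above the worktop. The bay is a fixed grey open box, 262 mm wide, walls 90 mm high, reaching 145 mm behind this axis (own +x, into the bay), front open. Two front posts, 132 mm tall, inner faces 109 mm either side of this point, each carry a steel pin 10 mm thick that points inwards and ends 67 mm from this point. Own z up.
- plain_grip (a point): Centre of the grip tab of the other panel, to be left in its stand: same panel, tab and material, but with flat lugs (8 mm thick, 20 mm tall) at its upper corners in place of the roof-shaped knuckles. 112 mm above its lower edge.

How it is judged:
By the outcome, as a careful person would: the job done as asked, in the order asked, and still so for the second after the job is handed in, with the robot touching nothing.
It also fails if it takes over 45 s, if anything falls off the work surface, if the arm or the gripper's body presses on something with over 40 N, if the wrist force passes 120 N, or if a joint passes its speed limit or range.

## Working session

There is one attempt and no reset: what is moved stays moved. The work goes in short steps, Python scripts to look and compute and a shell command to move; the robot and the scene stay as the last step left them, time stands still between calls to the robot, and variables do not carry over. Pictures are saved under pics/ and viewed, at most 10 in all, crops included, and the job is handed in when it is done.

```bash
mkdir -p pics
cat > h.py <<'E'
import numpy as np, cv2
from bench import get_obs, camera, spot_in
from scipy.spatial.transform import Rotation as R
def proj(c,P):
    T=np.linalg.inv(np.array(c["extrinsics"])); p=(T@np.append(P,1))[:3]
    u=np.array(c["mtx"])@np.array([p[0],-p[1],-p[2]]); return u[:2]/u[2]
def onplane(c,uv,z):
    E=np.array(c["extrinsics"]); d=np.linalg.inv(np.array(c["mtx"]))@np.array([uv[0],uv[1],1]); d=E[:3,:3]@np.array([d[0],-d[1],-d[2]])
    o=E[:3,3]; return o+d*(z-o[2])/d[2]
def save(c,n): cv2.imwrite(f"pics/{n}.png",c["frame"][:,:,::-1])
def tool():
    o=get_obs(); w,x,y,z=o["eef_rot"]; return np.array(o["eef_pos"]),R.from_quat([x,y,z,w])
E
python3 - <<'E'
from h import *
o=get_obs(); print(o)
for n in ["scene","side","wrist"]:
    c=camera(n); save(c,n+"0"); print(n,c.keys(),np.round(c["extrinsics"],3).tolist())
    for k in ["gate_grip","gate_hinge","bay_pins","plain_grip"]:
        print(k,[(np.round(d["xyz"],3).tolist(),round(d["confidence"],2),proj(c,d["xyz"]).round().tolist()) for d in spot_in(c,k)])
E
```

```text
{'time_s': 0.0, 'q': array([ 9.69721267e-01,  1.81548428e-01,  1.60799712e+00, -2.24062442e-05,
        1.35380928e+00, -2.06288331e-01]), 'dq': array([-7.01024538e-05, -3.94586186e-04,  9.76383053e-04,  2.24188065e-04,
        6.75621158e-04, -2.94572272e-04]), 'joint_efforts': array([ 9.06197456e-04, -4.44875550e+01, -3.51339161e+01, -1.96088936e-04,
        9.05093970e-03,  3.45438434e-05]), 'eef_pos': array([0.22081434, 0.53030796, 0.22788527]), 'eef_rot': array([-3.36038349e-04,  1.96111532e-01,  9.80581200e-01, -8.14563932e-04]), 'wrist_force': array([ 0.13574344, -0.24649577, -0.03651948]), 'torque': array([-0.01957846,  0.01040601, -0.01518525]), 'grasp_force': 0.0, 'opening': 0.9964815225032858}
scene dict_keys(['frame', 'mtx', 'extrinsics', 'shot']) [[0.67, 0.492, -0.557, -0.023], [-0.742, 0.464, -0.483, -0.508], [0.021, 0.737, 0.675, 0.797], [0.0, 0.0, 0.0, 1.0]]
gate_grip [([0.621, -0.26, 0.085], 0.78, [436.0, 249.0])]
gate_hinge [([0.617, -0.265, 0.083], 0.57, [437.0, 252.0])]
bay_pins [([0.585, 0.132, 0.048], 0.82, [291.0, 187.0])]
plain_grip [([0.468, -0.15, 0.08], 0.85, [348.0, 264.0])]
side dict_keys(['frame', 'mtx', 'extrinsics', 'shot']) [[-1.0, 0.015, 0.009, 0.551], [-0.001, -0.531, 0.848, 0.71], [0.018, 0.847, 0.531, 0.585], [0.0, 0.0, 0.0, 1.0]]
gate_grip [([0.62, -0.236, 0.093], 0.94, [293.0, 169.0])]
gate_hinge [([0.62, -0.242, 0.09], 0.97, [293.0, 169.0])]
bay_pins [([0.589, 0.164, 0.045], 0.76, [297.0, 287.0])]
plain_grip [([0.474, -0.13, 0.088], 0.83, [349.0, 191.0])]
wrist dict_keys(['frame', 'mtx', 'extrinsics', 'shot']) [[0.385, -0.886, -0.259, 0.156], [0.923, 0.37, 0.108, 0.558], [-0.0, -0.281, 0.96, 0.373], [0.0, 0.0, 0.0, 1.0]]
gate_grip []
gate_hinge []
bay_pins []
plain_grip []
```

View pics/scene0.png

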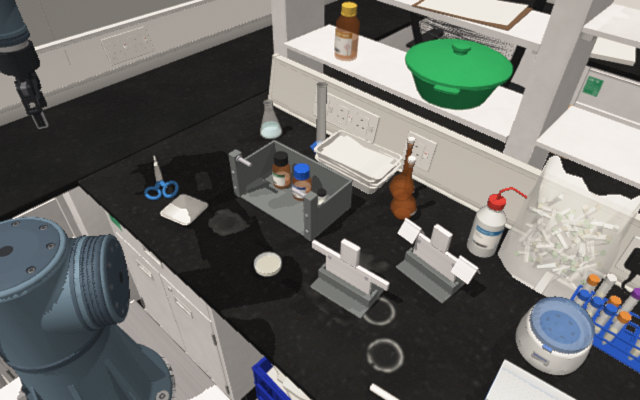

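View pics/side0.png

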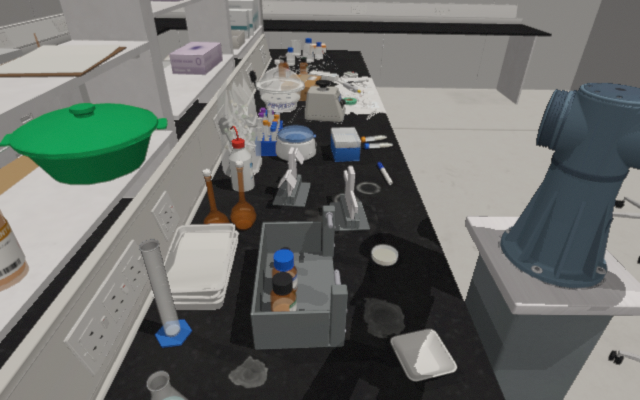

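The scene picture shows the gate with roof knuckles at about (438,255) and the plain panel at (350,270). The bay posts' tops are at about (235,155) and (312,195), so its opening faces the robot. Next I'll enlarge this area to measure.

Run:
```python
import cv2
im=cv2.imread("pics/scene0.png"); cv2.imwrite("pics/crop1.png",cv2.resize(im[125:325,220:486],None,fx=3,fy=3,interpolation=cv2.INTER_CUBIC))
```

```text
(no output)
```

View pics/crop1.png

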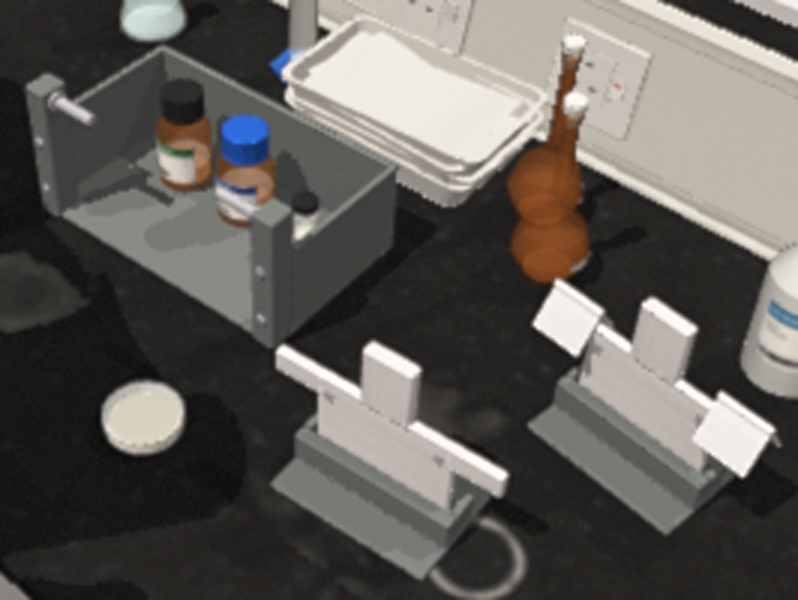

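Run:
```python
from h import *
c=camera("scene")
f=lambda u,v,z: onplane(c,(220+(u+.5)/3-.5,125+(v+.5)/3-.5),z)
def seg(n,a,b,z):
    A=f(*a,z);B=f(*b,z);print(n,A.round(4),B.round(4),"mid",((A+B)/2).round(4),"len",np.linalg.norm(A-B).round(4),"dir",np.degrees(np.arctan2(*(A-B)[:2])).round(1))
seg("pin ends",(91,118),(221,195),.12)
seg("pin roots",(55,99),(252,215),.12)
seg("bay base front",(60,215),(272,343),0.0)
seg("bay back top",(163,48),(396,168),.09)
for z in (.12,.125,.13,.135,.14): 
    print(z);seg(" tab top",(647,300),(692,332),z)
    seg(" ridges outer",(556,281),(777,437),z-.035)
seg("stand front",(530,425),(667,532),0.005)
```

```text
pin ends [0.5181 0.2005 0.12  ] [0.5226 0.0594 0.12  ] mid [0.5203 0.13   0.12  ] len 0.1412 dir -1.8
pin roots [0.5148 0.2404 0.12  ] [0.5222 0.027  0.12  ] mid [0.5185 0.1337 0.12  ] len 0.2136 dir -2.0
bay base front [0.5054 0.2421 0.    ] [0.5205 0.0052 0.    ] mid [0.513  0.1237 0.    ] len 0.2374 dir -3.7
bay back top [0.6528 0.2626 0.09  ] [0.6664 0.0064 0.09  ] mid [0.6596 0.1345 0.09  ] len 0.2566 dir -3.0
0.12
 tab top [ 0.6464 -0.234   0.12  ] [ 0.6409 -0.273   0.12  ] mid [ 0.6436 -0.2535  0.12  ] len 0.0394 dir 7.9
 ridges outer [ 0.6517 -0.1597  0.085 ] [ 0.6295 -0.3524  0.085 ] mid [ 0.6406 -0.2561  0.085 ] len 0.194 dir 6.6
0.125
 tab top [ 0.6414 -0.236   0.125 ] [ 0.636  -0.2747  0.125 ] mid [ 0.6387 -0.2554  0.125 ] len 0.0391 dir 7.9
 ridges outer [ 0.647  -0.1621  0.09  ] [ 0.625  -0.3535  0.09  ] mid [ 0.636  -0.2578  0.09  ] len 0.1927 dir 6.6
0.13
 tab top [ 0.6365 -0.2381  0.13  ] [ 0.6311 -0.2765  0.13  ] mid [ 0.6338 -0.2573  0.13  ] len 0.0388 dir 7.9
 ridges outer [ 0.6422 -0.1646  0.095 ] [ 0.6204 -0.3546  0.095 ] mid [ 0.6313 -0.2596  0.095 ] len 0.1913 dir 6.6
0.135
 tab top [ 0.6315 -0.2401  0.135 ] [ 0.6262 -0.2782  0.135 ] mid [ 0.6289 -0.2592  0.135 ] len 0.0385 dir 7.9
 ridges outer [ 0.6375 -0.167   0.1   ] [ 0.6158 -0.3557  0.1   ] mid [ 0.6266 -0.2614  0.1   ] len 0.1899 dir 6.6
0.14
 tab top [ 0.6266 -0.2421  0.14  ] [ 0.6213 -0.28    0.14  ] mid [ 0.6239 -0.261   0.14  ] len 0.0382 dir 7.9
 ridges outer [ 0.6328 -0.1695  0.105 ] [ 0.6112 -0.3568  0.105 ] mid [ 0.622  -0.2632  0.105 ] len 0.1886 dir 6.6
stand front [ 0.5874 -0.1944  0.005 ] [ 0.5739 -0.3199  0.005 ] mid [ 0.5806 -0.2571  0.005 ] len 0.1262 dir 6.1
```

The crop shows the gate's tab top at crop (670,316) and its ridge ends at (556,281) and (777,437). The pin ends are at (91,118) and (221,195). Sizes agree with the given ones. The gate is at about (0.624, -0.261), yaw -6.8°. The bay pins are at about (0.519, 0.132), yaw about 2.5°. I'll move above the gate.

```bash
python3 -m jog '[-0.676,-0.575,-0.03,0,0,1.295,0,-0.676,-0.575,-0.03,0,0,1.295,0,-0.676,-0.575,-0.03,0,0,1.295,0,-0.676,-0.575,-0.03,0,0,1.295,0,-0.676,-0.575,-0.03,0,0,1.295,0,-0.676,-0.575,-0.03,0,0,1.295,0,-0.676,-0.575,-0.03,0,0,1.295,0,-0.676,-0.575,-0.03,0,0,1.295,0,-0.676,-0.575,-0.03,0,0,1.295,0,-0.676,-0.575,-0.03,0,0,1.295,0,-0.676,-0.575,-0.03,0,0,1.295,0,-0.676,-0.575,-0.03,0,0,1.295,0,-0.676,-0.575,-0.03,0,0,1.295,0,-0.676,-0.575,-0.03,0,0,1.295,0,-0.676,-0.575,-0.03,0,0,1.295,0,-0.676,-0.575,-0.03,0,0,1.295,0,-0.676,-0.575,-0.03,0,0,1.295,0,-0.676,-0.575,-0.03,0,0,1.295,0]'
python3 - <<'E'
from h import *
c=camera("wrist"); save(c,"w1"); print(get_obs()["q"],np.round(c["extrinsics"],3).tolist())
for k in ["gate_grip","gate_hinge"]:
        print(k,[(np.round(d["xyz"],3).tolist(),round(d["confidence"],2),proj(c,d["xyz"]).round().tolist()) for d in spot_in(c,k)])
E
```

```text
time_s: 3.05
eef_pos: [0.6239, -0.2584, 0.2594]
eef_rot: [0.0, 0.747, 0.664, 0.0]
wrist_force: [0.2, 0.3, 0.0]
opening: 1.0
grasp_force: 0.0
[-5.68219055e-01  3.79567543e-01  1.29755982e+00  8.37189894e-05
  1.46396308e+00 -4.50807419e-01] [[0.993, 0.113, 0.034, 0.633], [-0.118, 0.953, 0.28, -0.188], [-0.001, -0.282, 0.96, 0.403], [0.0, 0.0, 0.0, 1.0]]
gate_grip [([0.629, -0.235, 0.095], 0.71, [319.0, 154.0])]
gate_hinge [([0.626, -0.24, 0.098], 0.72, [317.0, 159.0])]
```

View pics/w1.png

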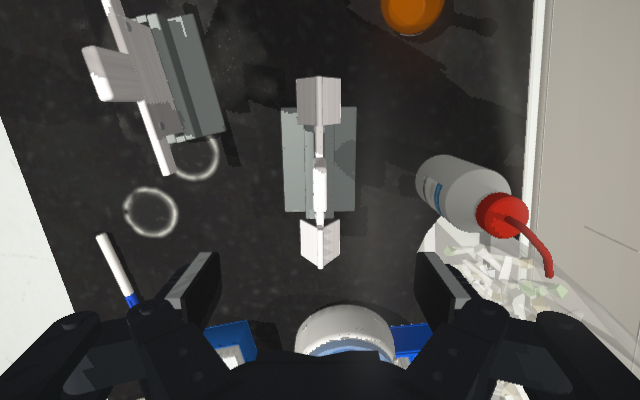

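The wrist view shows the gate centred. The far ridge end is at about (318,77), the near one at (320,268), and the tab top runs from (320,157) to (320,224).

Run:
```python
from h import *
c=camera("wrist")
for z in (.130,.135,.14,.145):
    a,b=onplane(c,(318,77),z-.035),onplane(c,(320.5,268),z-.035); s,t=onplane(c,(320,157),z),onplane(c,(320,224),z)
    print(z,"ridge mid",((a+b)/2).round(4),np.linalg.norm(a-b).round(4),"yaw",np.degrees(np.arctan2(-(a-b)[0],(a-b)[1])).round(1),"tab",((s+t)/2).round(4),np.linalg.norm(s-t).round(4))
p,r=tool(); print(p, r.as_matrix().round(3).tolist())
```

```text
0.13 ridge mid [ 0.6261 -0.2615  0.095 ] 0.188 yaw -6.0 tab [ 0.6263 -0.263   0.13  ] 0.06
0.135 ridge mid [ 0.6262 -0.2603  0.1   ] 0.185 yaw -6.0 tab [ 0.6264 -0.2616  0.135 ] 0.0589
0.14 ridge mid [ 0.6263 -0.2592  0.105 ] 0.1819 yaw -6.0 tab [ 0.6265 -0.2602  0.14  ] 0.0578
0.145 ridge mid [ 0.6264 -0.258   0.11  ] 0.1789 yaw -6.0 tab [ 0.6267 -0.2589  0.145 ] 0.0567
[ 0.62401481 -0.25926876  0.25922885] [[0.118, 0.993, 0.0], [0.993, -0.118, -0.0], [-0.0, 0.0, -1.0]]
```

```bash
python3 -m jog '[0,0.002,0.03,0,0,-0.012,0, 0,0.002,0.065,0,0,-0.012,0, 0,0.002,0.095,0,0,-0.012,0, 0,0.002,0.12,0,0,-0.012,0, 0,0.002,0.137,0,0,-0.012,0, 0,0.002,0.137,0,0,-0.012,0.4, 0,0.002,0.137,0,0,-0.012,0.7, 0,0.002,0.137,0,0,-0.012,1, 0,0.002,0.137,0,0,-0.012,1, 0,0.002,0.137,0,0,-0.012,1, 0,0.002,0.137,0,0,-0.012,1, 0,0.002,0.137,0,0,-0.012,1]'
```

```text
time_s: 4.75
eef_pos: [0.6266, -0.2607, 0.123]
eef_rot: [0.001, 0.744, 0.668, 0.0]
wrist_force: [-2.1, 1.7, 6.4]
opening: 0.126
grasp_force: 61.4
```

```bash
python3 -m jog '[0,0,-0.01,0,0,0,1, 0,0,-0.025,0,0,0,1, 0,0,-0.045,0,0,0,1, 0,0,-0.07,0,0,0,1, 0,0,-0.1,0,0,0,1, 0,0,-0.135,0,0,0,1, 0,0,-0.16,0,0,0,1, 0,0,-0.17,0,0,0,1, 0,0,-0.17,0,0,0,1]'
python3 - <<'E'
from h import *
p,r=tool(); M=r.as_matrix()
c=camera("wrist"); save(c,"w2")
print(p,M.round(3).tolist(),get_obs()["wrist_force"])
for yaw in (2,2.7):
    y=np.radians(yaw); d=np.array([.519,.132,.29])-p
    print("tool shift",(M.T@d).round(4),"turn z",round(np.arctan2(M[1,1],M[0,1])-y,3))
E
```

```text
time_s: 5.88
eef_pos: [0.6261, -0.2603, 0.2928]
eef_rot: [0.001, 0.744, 0.668, 0.0]
wrist_force: [0.2, -0.2, -2.0]
opening: 0.121
grasp_force: 60.4
[ 0.62613758 -0.26032217  0.29276083] [[0.107, 0.994, 0.001], [0.994, -0.107, -0.001], [-0.001, 0.001, -1.0]] [-0.69985376 -0.01685279 -1.57413742]
tool shift [ 0.3786 -0.1484  0.0023] turn z -0.142
tool shift [ 0.3786 -0.1484  0.0023] turn z -0.154
```

View pics/w2.png

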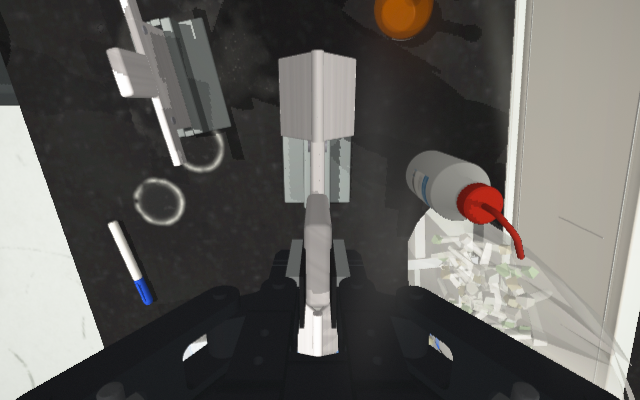

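The gate is held and free of the stand; its far ridge runs from (317,52) to (317,137), square to the jaws. I'll carry it to 50 mm in front of the pins and look there.

```bash
python3 -m jog '[0.01,-0.03,0,0,0,0,1, 0.03,-0.07,0,0,0,-0.02,1, 0.055,-0.115,0,0,0,-0.04,1, 0.09,-0.155,0,0,0,-0.06,1, 0.13,-0.185,0,0,0,-0.08,1, 0.175,-0.198,0,0,0,-0.1,1, 0.22,-0.198,0,0,0,-0.12,1, 0.265,-0.198,0,0,0,-0.14,1, 0.305,-0.198,0,0,0,-0.15,1, 0.34,-0.198,0,0,0,-0.15,1, 0.365,-0.198,0,0,0,-0.15,1, 0.378,-0.198,0,0,0,-0.15,1, 0.378,-0.198,0,0,0,-0.15,1, 0.378,-0.198,0,0,0,-0.15,1]'
python3 - <<'E'
from h import *
p,r=tool(); print(p,r.as_matrix().round(3).tolist())
c=camera("wrist"); save(c,"w3")
s=camera("scene"); f=s["frame"][:,:,::-1]
cv2.imwrite("pics/s3.png",cv2.resize(f[70:270,200:460],None,fx=3,fy=3,interpolation=cv2.INTER_CUBIC))
for k in (c,s):
  for n in ["bay_pins","gate_hinge"]:
    print(n,[(np.round(d["xyz"],3).tolist(),round(d["confidence"],2)) for d in spot_in(k,n)])
E
```

```text
time_s: 7.68
eef_pos: [0.4693, 0.136, 0.2914]
eef_rot: [-0.0, 0.692, 0.722, -0.0]
wrist_force: [0.4, 0.4, -1.3]
opening: 0.121
grasp_force: 60.4
[0.4693383  0.13597219 0.29140744] [[-0.042, 0.999, -0.001], [0.999, 0.042, -0.001], [-0.0, -0.001, -1.0]]
bay_pins [([0.602, 0.151, 0.029], 0.89)]
gate_hinge [([0.464, 0.192, 0.267], 0.96)]
bay_pins [([0.587, 0.117, 0.04], 0.95)]
gate_hinge [([0.465, 0.131, 0.247], 0.78)]
```

View pics/w3.png

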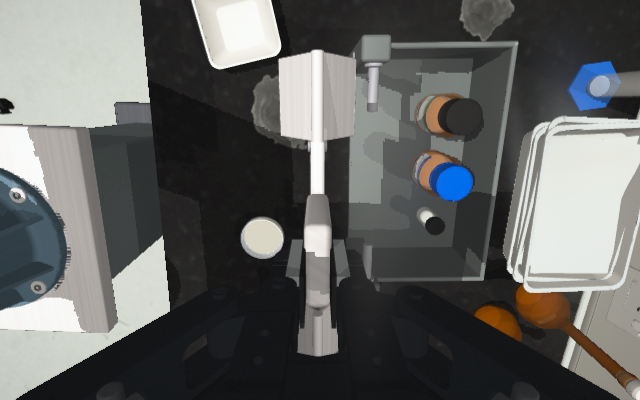

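View pics/s3.png

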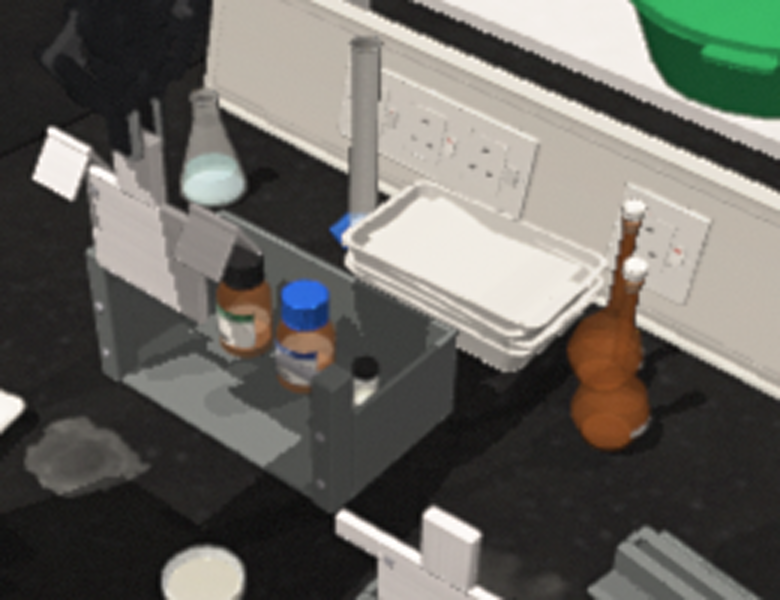

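The wrist view shows the left pin from (374,64) to (373,111), its post top at (362–390, 35–62), and the bay's back top edge from (517,42) to (486,279). The gate's ridge runs from (318,50) to (318,142).

Run:
```python
from h import *
p,r=tool(); M=r.as_matrix()
c=camera("wrist")
a,b=onplane(c,(374,64),.12),onplane(c,(373,111),.12)
print("pin",a.round(4),b.round(4),np.linalg.norm(a-b))
u,v=onplane(c,(517,42),.09),onplane(c,(486,279),.09)
d=u-v; yaw=np.arctan2(-d[0],d[1]); print("back",u.round(4),v.round(4),np.linalg.norm(d),"yaw",np.degrees(yaw))
x=np.array([np.cos(yaw),np.sin(yaw),0]);y=np.array([-x[1],x[0],0])
m=(u+v)/2-.145*x; print("centre from back",m.round(4))
print("centre from pin",(b-.067*y).round(4),(a-.109*y).round(4))
zr=p[2]-.006-.013
g,h=onplane(c,(318,50),zr),onplane(c,(317,142),zr); print("ridge",g.round(4),h.round(4),np.linalg.norm(g-h))
print("gate y yaw",np.degrees(np.arctan2(M[1,1],M[0,1])))
```

```text
pin [0.5164 0.2415 0.12  ] [0.5191 0.2008 0.12  ] 0.040789531237389154
back [0.6571 0.2701 0.09  ] [0.675  0.0136 0.09  ] 0.25717835127549593 yaw 4.004356507560651
centre from back [0.5214 0.1317 0.09  ]
centre from pin [0.5238 0.1339 0.12  ] [0.524  0.1327 0.12  ]
ridge [0.4664 0.2299 0.2729] [0.4677 0.1882 0.2729] 0.04181615135942219
gate y yaw 2.4164601930060257
```

```bash
python3 -m jog '[-0.002,0.02,0,0,0,-0.01,1, -0.006,0.045,0,0,0,-0.02,1, -0.006,0.0525,0,0,0,-0.02,1, -0.006,0.0525,0,0,0,-0.02,1, -0.006,0.0525,0.03,0,0,-0.02,1, -0.006,0.0525,0.06,0,0,-0.02,1, -0.006,0.0525,0.085,0,0,-0.02,1, -0.006,0.0525,0.095,0,0,-0.02,1, -0.006,0.0525,0.095,0,0,-0.02,1]'
python3 - <<'E'
from h import *
p,r=tool(); print(p,r.as_matrix().round(3).tolist(),get_obs()["wrist_force"])
c=camera("wrist")["frame"][:,:,::-1]
s=camera("scene")["frame"][:,:,::-1]
s=cv2.resize(s[100:250,210:360],(500,500),interpolation=cv2.INTER_CUBIC)
w=cv2.resize(c[:300,230:410],(300,500),interpolation=cv2.INTER_CUBIC)
cv2.imwrite("pics/m4.png",np.hstack([s,w]))
E
```

```text
time_s: 9.15
eef_pos: [0.5216, 0.1331, 0.1967]
eef_rot: [-0.0, 0.684, 0.729, -0.0]
wrist_force: [0.1, -0.4, -1.0]
opening: 0.127
grasp_force: 60.3
[0.5216095  0.133148   0.19666482] [[-0.063, 0.998, -0.001], [0.998, 0.063, -0.0], [0.0, -0.001, -1.0]] [ 0.06772899 -0.3589699  -1.02349616]
```

View pics/m4.png

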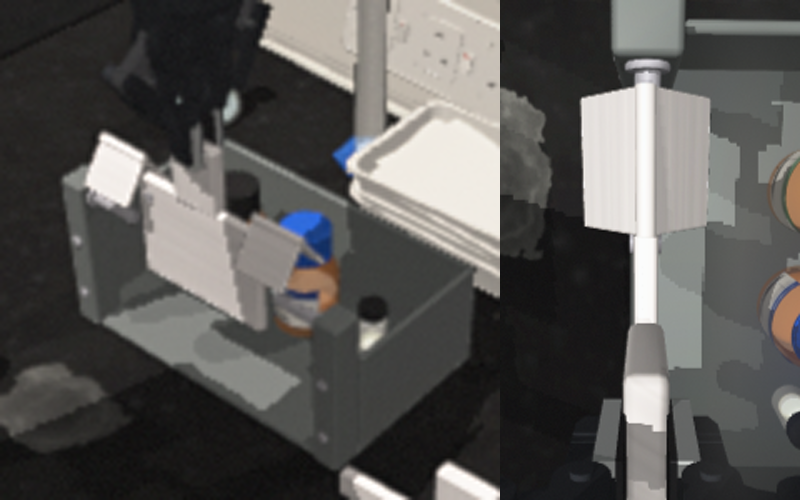

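The left knuckle sits centred over the pin in the wrist half: pin stub at (648,70), ridge at (646,160). The scene half shows both knuckles between the posts. I'll lower slowly.

```bash
python3 -m jog '[0,0,0.008,0,0,0,1, 0,0,0.016,0,0,0,1, 0,0,0.024,0,0,0,1, 0,0,0.032,0,0,0,1, 0,0,0.036,0,0,0,1, 0,0,0.036,0,0,0,1]'; python3 -m jog '[0,0,0.002,0,0,0,1, 0,0,0.004,0,0,0,1, 0,0,0.004,0,0,0,1]'
```

```text
time_s: 10.0
eef_pos: [0.522, 0.133, 0.1603]
eef_rot: [-0.0, 0.684, 0.729, -0.0]
wrist_force: [-0.2, -0.5, -2.0]
opening: 0.12
grasp_force: 60.3
time_s: 10.38
eef_pos: [0.5222, 0.133, 0.1567]
eef_rot: [-0.0, 0.684, 0.729, -0.0]
wrist_force: [-0.4, 0.5, -1.4]
opening: 0.121
grasp_force: 60.3
```

```bash
for i in 1 2; do python3 -m jog '[0,0,0.001,0,0,0,1, 0,0,0.002,0,0,0,1, 0,0,0.002,0,0,0,1]' | egrep 'eef_pos|wrist'; done
```

```text
eef_pos: [0.5221, 0.133, 0.1547]
wrist_force: [0.4, 0.2, -1.3]
eef_pos: [0.5221, 0.133, 0.153]
wrist_force: [-1.7, 0.5, 1.0]
```

```bash
python3 -m jog '[0,0,0.001,0,0,0,1, 0,0,0.001,0,0,0,1, 0,0,0.001,0,0,0,1]' | egrep 'eef_pos|wrist'
python3 - <<'E'
from h import *
c=camera("wrist")["frame"][:,:,::-1]
s=camera("scene")["frame"][:,:,::-1]
s=cv2.resize(s[100:250,210:360],(500,500),interpolation=cv2.INTER_CUBIC)
w=cv2.resize(c[:300,230:410],(300,500),interpolation=cv2.INTER_CUBIC)
cv2.imwrite("pics/m5.png",np.hstack([s,w]))
E
```

```text
eef_pos: [0.5223, 0.1331, 0.1528]
wrist_force: [-4.4, 0.6, 7.6]
```

View pics/m5.png

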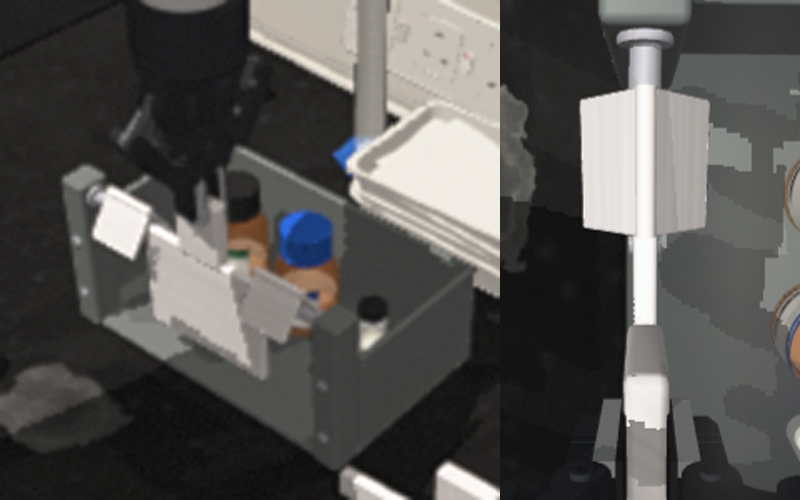

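Both knuckles sit over their pins: pin stubs show outboard of the knuckles at (95,193) and (318,315), and the contact force is 7.6 N. Height 0.153 matches the hung height. I'll open slowly and retreat upwards.

```bash
python3 -m jog '[0,0,-0.0005,0,0,0,0.85, 0,0,-0.0005,0,0,0,0.8, 0,0,-0.0005,0,0,0,0.75, 0,0,-0.0005,0,0,0,0.65, 0,0,-0.0005,0,0,0,0.55, 0,0,-0.0005,0,0,0,0.5, 0,0,-0.0005,0,0,0,0.5, 0,0,-0.0005,0,0,0,0.5]'
python3 -m jog '[0,0,-0.005,0,0,0,0.5, 0,0,-0.02,0,0,0,0.5, 0,0,-0.05,0,0,0,0.5, 0,0,-0.09,0,0,0,0.5, 0,0,-0.13,0,0,0,0.5, 0,0,-0.15,0,0,0,0.5, 0,0,-0.15,0,0,0,0.5, 0,0,-0.15,0,0,0,0.5, 0,0,-0.15,0,0,0,0.5, 0,0,-0.15,0,0,0,0.5, 0,0,-0.15,0,0,0,0.5, 0,0,-0.15,0,0,0,0.5]'
python3 - <<'E'
from h import *
c=camera("wrist")["frame"][:,:,::-1]
s=camera("scene")["frame"][:,:,::-1]
s=cv2.resize(s[100:300,210:410],(500,500),interpolation=cv2.INTER_CUBIC)
w=cv2.resize(c[:300,230:410],(300,500),interpolation=cv2.INTER_CUBIC)
cv2.imwrite("pics/m6.png",np.hstack([s,w]))
a=camera("scene")["frame"]; [camera("side") for _ in range(8)]; b=camera("scene")["frame"]
print("motion",np.abs(a.astype(int)-b).max(axis=2).__gt__(25).sum(), get_obs()["wrist_force"])
E
```

```text
time_s: 12.6
eef_pos: [0.5222, 0.133, 0.1523]
eef_rot: [0.0, 0.684, 0.729, -0.0]
wrist_force: [-0.3, -0.1, 0.6]
opening: 0.499
grasp_force: 0.0
time_s: 14.1
eef_pos: [0.5221, 0.133, 0.3021]
eef_rot: [-0.0, 0.684, 0.729, -0.0]
wrist_force: [-0.2, -0.9, 0.5]
opening: 0.498
grasp_force: 0.0
motion 8 [-0.03428769  0.92900027  1.04756972]
```

View pics/m6.png

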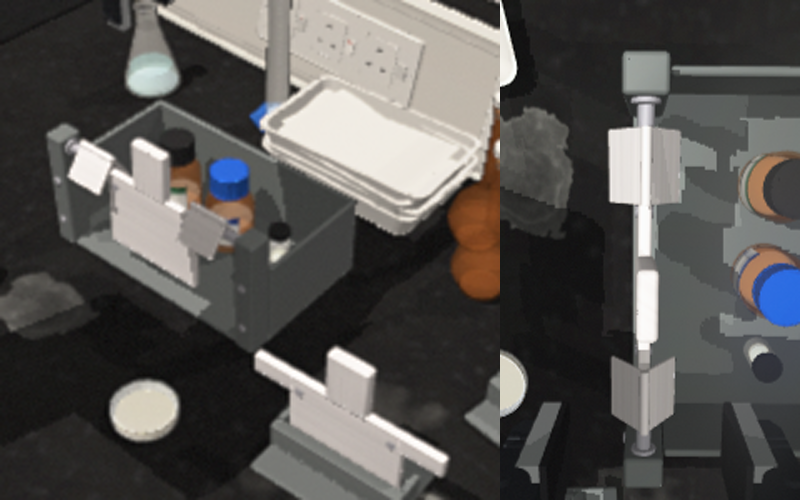

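The gate hangs on both pins: knuckles at (645,165) and (643,390) on the pin line, panel upright across the front. The plain panel is untouched. I'll let any last swing die out, then hand in.

```bash
python3 -m jog '[0,0,0,0,0,0,0.5,0,0,0,0,0,0,0.5,0,0,0,0,0,0,0.5,0,0,0,0,0,0,0.5,0,0,0,0,0,0,0.5,0,0,0,0,0,0,0.5,0,0,0,0,0,0,0.5,0,0,0,0,0,0,0.5,0,0,0,0,0,0,0.5,0,0,0,0,0,0,0.5,0,0,0,0,0,0,0.5,0,0,0,0,0,0,0.5,0,0,0,0,0,0,0.5,0,0,0,0,0,0,0.5,0,0,0,0,0,0,0.5,0,0,0,0,0,0,0.5]' | head -1
python3 - <<'E'
from h import *
from bench import hand_in
a=camera("scene")["frame"]; [camera("side") for _ in range(6)]; b=camera("scene")["frame"]
print((np.abs(a.astype(int)-b).max(axis=2)>25).sum()); print(hand_in())
E
```

```text
time_s: 16.7
0
the job is handed in; nothing more can be done
None
```

The gate with the roof-shaped knuckles is hanging at rest on both of the bay's hinge pins, straight across the front opening; the plain panel is still in its stand, and I handed the job in at about 17 s of the 45 s allowed.

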